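# Swap two stock bins under the rack's dust lid

## Robot

A 6-joint arm with a two-finger parallel gripper is mounted at the origin on the work surface. World frame = base frame: x ahead of the robot, y to its left, z up, the work surface at z = 0. Lengths are in m, angles in rad, forces in N, time in s.
With the tool pointing down it reaches from about 0.4 to 0.825 m from the base axis. Payload 7 kg.
Tool frame: the origin (TCP) lies on the mounting face of the last link; the fingertips stand arm.tcp_to_tips ahead of it and the grasp point (between the pads) lies 159 mm ahead of it (arm.tcp_to_tips is the distance from the TCP to the fingertips, in m); z points along the fingers, y is the direction in which the jaws open and shut (so a half turn about z gives the same grasp; the last joint's range is limited). The gripper opens to 88 mm and grips with 3 to 60 N. Pads are 19 mm wide; open, the fingers measure 130 mm over their backs; the gripper's body (78 mm by 193 mm) begins 47 mm behind the grasp point.
Start: joints at [1.418, 0.359, 0.012, 0, -1.224, -0.288], TCP at [0.288, 0.61, 0.405] pointing down, gripper open.
Joint ranges: [-3.07, 3.07], [-1.43, 2.12], [-1.02, 1.25], [-3.03, 1.67], [-3.05, -0], [-3.03, 3.03]. Speed limits (rad/s): [2.39, 2.39, 3.01, 3.14, 3.14, 3.14].

## Interface

Orientations are given as [roll, pitch, yaw] about the fixed x, y, z axes, in that order (R = Rz(yaw) Ry(pitch) Rx(roll)).
In Python, from station import arm, cams, job_done, finder gives the robot as it stands.
- The arm moves only by the tool play_rows, never from a script. Its argument "targets" is a list that holds one entry, the list of rows, each a list of 4 numbers: the shift along the tool's x, y, z in m, then the turn about the tool's z in degrees. A call has 1 to 5 rows; each row is the pose to reach, as a shift and turn from the pose commanded when the call began, along the tool's axes at that moment; what a row does not reach only later rows make up. A row lasts 1/8 s, in which the tool goes at most 62.5 mm and 10.7 degrees, less where a joint would pass 70% of its speed; a pose out of reach is approached as far as the arm can. A call with a gripper value outside its range is refused whole. "grip" is the closure in counts, from 0 (fully open) to 255 (shut), set as the call begins (left out, the last holds). The fingers move at their own pace and stop on an object; "newtons" is the grip in N (left out, the last holds). Time passes only in rows, so rows that repeat a pose let the fingers close. It gives the time, the measured TCP pose, the force and the opening at its end, in the units of the state.
- arm.get_state(): the state, without advancing time (a new reading comes with each control period).
- cams.grab_frame(name): name is "scene" or "top" or "wrist"; returns (picture, depth): 480x640x3 uint8, red, green, blue; 480x640 float32, m along the optical axis (not along the pixel's ray), 0 where there is no reading.
- cams.camera_params(name): a dict with "intrinsics" (3x3 intrinsics, pixels), "position" and "attitude" of the camera in the world. Camera axes: x right, y down, z forward; pixel columns grow to the right and rows downward; lengths in m; the calibration is good to about 2 mm. A picture is of the moment at which its call begins: read the wrist's pose just before it. camera_params takes no time and is no camera call; for the wrist camera it gives the pose at the moment of the call.
- job_done(): hands the job in, once; it reports no verdict.
Trained networks look in the newest picture that a camera, given by its name, has taken for a name from the list of things; names that differ only in an ending like _2 or _b are one class to them, and where a whole thing is asked for, a point or a joint stands for the part that bears it (a point fixed in the world has none). Each returns a list of dicts, best first, with "score" (0 to 1); they miss things now and then, are a little off and sometimes report something else, mostly with a low value. They report only what shows in the picture. A call takes as long as a camera call.
- finder.find_in(camera, query): "xyz" ([x, y, z] in m, in world coordinates, good to about 4 mm: the middle of the surface that is visible of it).
- finder.masks_of(camera, query): "mask" (480x640 bool, what is visible of it).
The state is a dict: "t": time; "q": joint angles; "qd": joint speeds; "joint_efforts": joint torques, N m; "eef_pos": TCP position; "ee_rot": TCP orientation; "force": force on the tool from outside, world axes, zero at the start; "moment": the same for the moment, N m; "width": finger opening in m.
Only numpy, scipy, OpenCV 4.12 (cv2) and the standard library are available. Lean on these libraries where they do the work, as an engineer would, in place of code of your own. Each camera call takes 0.05 s, during which the arm holds its last target. There are 200 camera calls.

## Task

The red and the blue stock bin stand in each other's bays. Open the rack's clear dust lid until it rests on its stop, then swap the bins by sliding them on the bench, without lifting or tipping them, so that each stands squarely in the bay marked with its own colour, pushed fully back against the rack's rear wall (the grey bay is spare). Leave the lid open and do not shift anything else on the bench.

Things in the scene. Friction and masses are not known exactly. Their poses are not given: they have to be found in the camera images.
- rack: Dark steel rack fixed on the bench, three bays side by side, 430 mm wide (y), walls 58 mm high. Origin: on the bench at the middle bay's centre; x from the open front (edges at x = -55 mm) to the rear wall (face at +52 mm), z up. Bay centres at y = -140, 0, +140 mm; bays 130 mm wide, no floor of their own (bins slide on the bench). Partitions 10 mm thick, 40 mm high.
- lid (a joint): Angle (rad) of the clear, yellow-framed lid (430 x 113 mm, 0.3 kg) that covers all bays: 0 closed, grows as its front edge swings up and over to the rear, 1.85 on its stop, leaning back. Moves freely: let go below about 1.55 it falls shut, above it falls open to the stop.
- lid_handle (a point): Middle of the lid's round dark handle bar (10 mm thick, 120 mm long, along the rack's y). It stands 45 mm out from the lid's front edge (held by a post at each end), in front of the rack and 64 mm above the bench when closed; above the lid's edge when the lid is upright. 158 mm from the hinge axis.
- lid_hinge (a point): Middle of the lid's hinge axis, which runs along the rack's y: at x = +58 mm, 62 mm high in the rack's frame; the lid turns about the +y axis.
- bay_red: Red mark of one bay: painted floor, a strip of red tape on the bench before the bay and a red card on the rack's rear. Flat, nothing to bump into. Origin: centre of the bay on the bench; axes as the rack's. Which bay is red varies.
- bay_blue: Blue mark of another bay, like the red one.
- bay_grey: Grey mark of the spare, empty bay, like the red one.
- bin_red: Red open bin with copper fittings, 100 mm long (x), 110 wide (y), 52 high, walls 5 mm, 0.4 to 0.8 kg. Cross partitions (4 mm thick, 45 mm high, at x = +-26 mm) bound an empty middle compartment, 48 mm (x) by 100 mm (y); floor 5 mm. Fixed fittings in the ends, below 50 mm. Origin: centre of underside. Fingers spread against the middle's side walls slide and steer it.
- bin_blue: Blue bin with brass fittings, same size, form and weight as the red one.
- tin: Bystander: upright green-labelled tin, 70 mm across, 85 mm high, standing on the robot's side of the rack. Origin: centre of underside.
- tape: Bystander: grey ring-shaped roll, 76 mm across, 35 mm high, lying flat on the robot's side of the rack. Origin: centre of underside.
- valve: Bystander: upright brass valve with red lever, base 56 mm across, 72 mm high; the lever reaches 40 mm from its axis along its x. On the robot's side of the rack. Origin: centre of underside.
- spray: Bystander: yellow-labelled can, 54 mm across, 170 mm high, beside the rack on the left. Origin: centre of underside.
- thinner: Bystander: bottle with red cap, 70 mm across, 190 mm high, beside the rack on the right. Origin: centre of underside.
- tee: Bystander: grey plastic pipe tee lying at the left, 120 mm long (x), 48 mm high; branch reaches 50 mm along its y. Origin: middle, on the bench.
- wrench: Bystander: wrench lying at the right, 200 mm long (x). Origin: near its middle, on the bench.

How it is judged:
On the way:
1. the lid is open, resting on its stop (value of joint lid above 1.78 rad), for 0.3 s.
At the end, for the whole second after the job is handed in: Each bin rests flat (tilt under 0.06 rad) in the bay of its colour, centre at x -10 to +12 mm (rear wall: +2) and within 15 mm in y of the bay mark's origin, turned under 0.15 rad (either way round); the lid is open on its stop (above 1.78 rad) (x of bin_red in the frame of bay_red between -0.01 and 0.012 m and y of bin_red in the frame of bay_red between -0.015 and 0.015 m and angle between the x axis of bin_red and the x axis of bay_red, either way round below 0.15 rad and angle between each of bin_red, bin_blue's own z axis and vertical below 0.06 rad and height (world z) of each of bin_red, bin_blue below 0.005 m and linear speed of each of bin_red, bin_blue below 0.02 m/s and x of bin_blue in the frame of bay_blue between -0.01 and 0.012 m and y of bin_blue in the frame of bay_blue between -0.015 and 0.015 m and angle between the x axis of bin_blue and the x axis of bay_blue, either way round below 0.15 rad and value of joint lid above 1.78 rad); the robot touches nothing.
It fails at once if the red bin was lifted or tipped (more than 20 mm up or 0.3 rad) (height (world z) of bin_red above 0.02 m or angle between bin_red's own z axis and vertical above 0.3 rad).
It fails at once if the blue bin was lifted or tipped (more than 20 mm up or 0.3 rad) (height (world z) of bin_blue above 0.02 m or angle between bin_blue's own z axis and vertical above 0.3 rad).
It fails at once if a bystander was shifted by more than 20 mm (distance of any of tin, tape, valve, spray, thinner, tee, wrench from where it was at the start of the episode above 0.02 m).
It also fails if it takes over 72 s, if anything falls off the work surface, if the arm or the gripper's body presses on something with over 40 N, if the wrist force passes 120 N, or if a joint passes its speed limit or range.

## Working session

There is one attempt and no reset: what is moved stays moved. The work goes in short steps, Python scripts to look and compute and a tool call to move; the robot and the scene stay as the last step left them, time stands still between calls to the robot, and variables do not carry over. Pictures are saved under pics/ and viewed, about 8 in all and at most 12, crops included, and the job is handed in when it is done.

Besides the shell and the picture viewer there is one more tool, called after "Call:" in YAML: its name, and indented under it one key for each argument. play_rows: Moves the arm, as the interface text tells. Its arguments: {"type":"object","properties":{"targets":{"type":"array","items":{"type":"array","items":{"type":"array","items":{"type":"number"}}}},"grip":{"type":"number"},"newtons":{"type":"number"}},"required":["targets"]}

```bash
ls; mkdir -p pics
cat > h.py <<'E'
import numpy as np, cv2
from station import arm, cams, job_done, finder
from scipy.spatial.transform import Rotation as R
def save(n,f):
    p,d=cams.grab_frame(n); cv2.imwrite('pics/'+f,p[:,:,::-1]); return p,d
E
python3 - <<'E'
from h import *
s=arm.get_state(); print(s, arm.tcp_to_tips)
for c in ("scene","top"):
    print(c,{k:np.round(v,3).tolist() for k,v in cams.camera_params(c).items()})
    save(c,c+'0.png')
for q in "rack lid lid_handle bay_red bay_blue bay_grey bin_red bin_blue tin tape valve spray thinner tee wrench".split():
    print(q,[(np.round(r['xyz'],3).tolist(),round(r['score'],2)) for r in finder.find_in("top",q)[:2]])
E
```

```text
pics
{'t': 0.0, 'q': array([ 1.41808924e+00,  3.59387166e-01,  1.10811466e-02, -3.44561644e-04,
       -1.22406401e+00, -2.88089653e-01]), 'qd': array([-1.94222245e-03,  1.66258177e-03,  3.92971695e-04,  1.61394315e-04,
        5.59556002e-04, -4.84188215e-05]), 'joint_efforts': array([ 1.88911377e-03, -5.82719994e+01,  2.93042582e+01,  6.99693426e+00,
        6.73938019e-03, -1.76447916e-04]), 'eef_pos': array([0.28792307, 0.6103128 , 0.40373296]), 'ee_rot': array([ 3.13999177e+00, -1.36604063e-04, -4.40913975e-01]), 'force': array([-0.16669238,  0.04374803, -0.64701341]), 'moment': array([-0.03151577,  0.02035462, -0.00389537]), 'width': 0.08734710895597003} 0.1781
scene {'intrinsics': [[490.149, 0.0, 314.661], [0.0, 490.149, 241.019], [0.0, 0.0, 1.0]], 'position': [1.537, -0.033, 0.798], 'attitude': [-2.205, 0.006, 1.55]}
top {'intrinsics': [[486.203, 0.0, 331.056], [0.0, 486.203, 244.595], [0.0, 0.0, 1.0]], 'position': [0.317, -0.013, 1.118], 'attitude': [-2.919, -0.002, -1.55]}
rack [([0.64, -0.049, 0.066], 0.79)]
lid [([0.42, -0.171, 0.035], 0.67), ([0.649, -0.047, 0.067], 0.63)]
lid_handle [([0.645, -0.051, 0.062], 0.68)]
bay_red [([0.582, -0.052, 0.004], 0.65)]
bay_blue [([0.581, -0.188, 0.004], 0.89)]
bay_grey [([0.584, 0.086, -0.002], 0.62)]
bin_red [([0.599, -0.196, 0.032], 0.88), ([0.648, -0.05, 0.064], 0.16)]
bin_blue [([0.594, -0.053, 0.036], 0.67)]
tin [([0.418, -0.034, 0.088], 0.73), ([0.582, -0.191, 0.002], 0.62)]
tape [([0.418, -0.17, 0.03], 0.93), ([0.643, -0.047, 0.071], 0.33)]
valve [([0.4, 0.049, 0.055], 0.68)]
spray [([0.397, 0.047, 0.054], 0.65), ([0.64, 0.384, 0.141], 0.64)]
thinner [([0.626, -0.398, 0.121], 0.82)]
tee [([0.419, 0.342, 0.039], 0.91)]
wrench [([0.411, -0.346, 0.01], 0.83)]
```

View pics/top0.png

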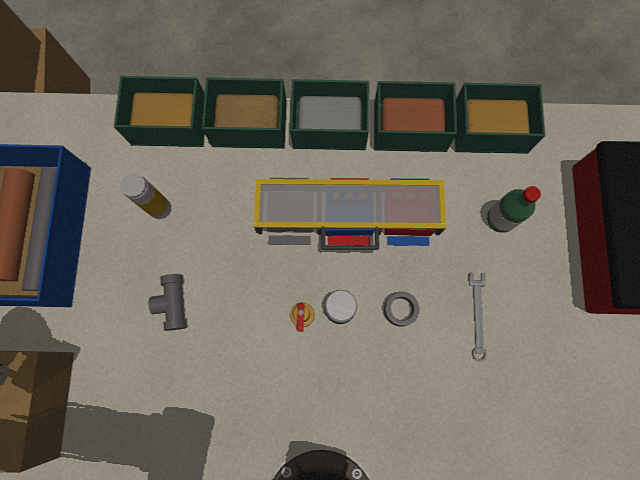

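View pics/scene0.png

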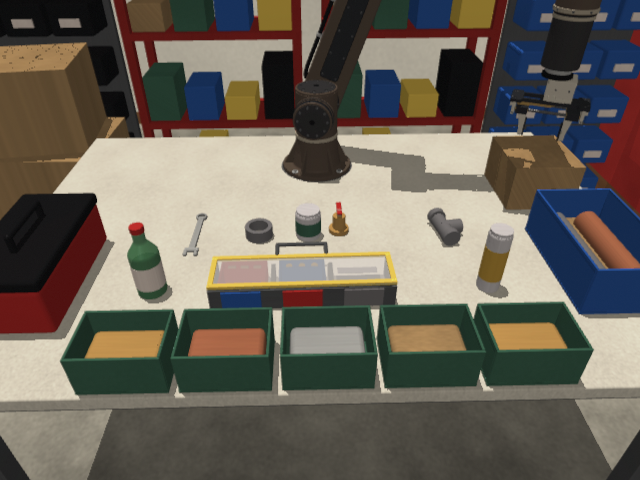

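The top view shows the red bin in the blue bay (right, y≈-0.19), the blue bin in the red bay (middle), and the grey bay on the left empty. The tin, tape and valve stand at x≈0.42. Next I fit the rack pose from the yellow lid frame.

```bash
cat >> h.py <<'E'
def world(n,d,m,p=None):
    p=p or cams.camera_params(n); K=p['intrinsics']; v,u=np.nonzero(m&(d>0)); z=d[v,u]
    c=np.c_[(u-K[0,2])/K[0,0]*z,(v-K[1,2])/K[1,1]*z,z]
    return c@R.from_euler('xyz',p['attitude']).as_matrix().T+np.array(p['position'])
def rot(w): # world delta -> tool axes
    return R.from_euler('xyz',arm.get_state()['ee_rot']).as_matrix().T@w
E
python3 - <<'E'
from h import *
p,d=cams.grab_frame("top"); h=cv2.cvtColor(p,cv2.COLOR_RGB2HSV)
m=(cv2.inRange(h,(20,120,90),(35,255,255))>0); m[:,:200]=0;m[:,480:]=0;m[:160]=0;m[260:]=0
w=world("top",d,m); w=w[(w[:,2]>.045)&(w[:,2]<.085)]; print(len(w),np.median(w[:,2]))
r=cv2.minAreaRect((w[:,:2]*1000).astype(np.float32)); print(r, np.percentile(w,[1,99],axis=0))
box=cv2.boxPoints(r);print(box)
# handle
g=p.max(2)<90; m=np.zeros_like(g); m[225:255,310:390]=g[225:255,310:390]
w=world("top",d,m); w=w[(w[:,2]>.05)&(w[:,0]<.575)];print(len(w),np.percentile(w,[2,50,98],axis=0))
e=w[w[:,0]<.555]; print(np.polyfit(e[:,1],e[:,0],1), e.mean(0))
s=arm.get_state();print(s['eef_pos'])
E
```

```text
2409 0.06843027380969513
((651.672119140625, -50.073974609375), (115.44755554199219, 429.488037109375), 0.763229489326477) [[ 0.59351536 -0.26297704  0.06335426]
 [ 0.70996973  0.16334882  0.0727073 ]]
[[ 591.093    163.8821 ]
 [ 596.81396 -265.56787]
 [ 712.2512  -264.03003]
 [ 706.5303   165.41992]]
352 [[ 0.54474751 -0.11376427  0.06349308]
 [ 0.5507705  -0.04867315  0.0680775 ]
 [ 0.5729878   0.01234562  0.07304959]]
[-0.00947422  0.54894574] [ 0.54940481 -0.04845497  0.06825934]
[0.2880101  0.61044274 0.40469458]
```

Call:
play_rows:
  targets:
    - [[0.044,0.041,0,10],[0.088,0.082,0,20],[0.131,0.123,0,30],[0.175,0.164,0,40],[0.219,0.205,0,50]]
  grip: 168
  newtons: 30

```text
t: 1.52
eef_pos: [0.3989, 0.3297, 0.405]
ee_rot: [-3.141, 0.001, -1.319]
force: [0.3, -1.1, 0.6]
width: 0.043
```

Call:
play_rows:
  targets:
    - [[0.058,-0.007,0,3],[0.116,-0.014,0,6],[0.174,-0.021,0,9],[0.232,-0.028,0,12],[0.29,-0.035,0,14]]

```text
t: 2.15
eef_pos: [0.5066, 0.0582, 0.4052]
ee_rot: [-3.141, 0.0, -1.559]
force: [0.4, 1.3, -0.2]
width: 0.0303
```

```bash
cat >> h.py <<'E'
def to(x,y,z,yawdeg):
    s=arm.get_state(); r=rot(np.array([x,y,z])-s['eef_pos']); t=np.degrees(s['ee_rot'][2])-yawdeg
    print('t',round(s['t'],2),'pos',s['eef_pos'].round(4),'rot',s['ee_rot'].round(4),'w',round(s['width'],4),'F',s['force'].round(1),'shift',r.round(4),'turn',round((t+180)%360-180,2))
E
python3 -c "
from h import *
to(.550,-.050,.404,-89.3); print(arm.get_state()['q'])"
```

```text
t 2.15 pos [0.5066 0.0582 0.4052] rot [-3.1405e+00  5.0000e-04 -1.5589e+00] w 0.0303 F [ 0.4  1.3 -0.2] shift [ 0.1087 -0.0421  0.0012] turn -0.02
[ 5.00091764e-01  8.45391338e-02 -3.45230096e-01  1.07487388e-04
 -1.13985763e+00 -4.88204618e-01]
```

Call:
play_rows:
  targets:
    - [[0.054,-0.021,0.02,0],[0.109,-0.042,0.06,0],[0.109,-0.042,0.1,0],[0.109,-0.042,0.1,0]]

```text
t: 2.65
eef_pos: [0.5485, -0.0495, 0.3017]
ee_rot: [3.135, -0.001, -1.56]
force: [0.3, 0.0, 0.2]
width: 0.0299
```

Run:
```python
from h import *
to(.550,-.050,.223,-89.3)
P=cams.camera_params("wrist"); p,d=save("wrist","w1.png")
print([(np.round(r['xyz'],4),r['score']) for r in finder.find_in("wrist","lid_handle")[:2]])
m=(p.max(2)<80); w=world("wrist",d,m,P); w=w[(abs(w[:,2]-.068)<.008)&(w[:,0]<.58)&(w[:,0]>.52)]
print(len(w),np.percentile(w,[2,50,98],axis=0))
```

```text
t 2.65 pos [ 0.5485 -0.0495  0.3017] rot [ 3.1348e+00 -1.2000e-03 -1.5602e+00] w 0.0299 F [0.3 0.  0.2] shift [ 0.0004 -0.002   0.0787] turn -0.09
[(array([ 0.6454, -0.1088,  0.0666]), 0.81), (array([ 0.5817, -0.1722, -0.0024]), 0.19)]
3661 [[ 0.5465146  -0.11597996  0.06534348]
 [ 0.55235173 -0.06891908  0.06831903]
 [ 0.57679477  0.00255689  0.07010222]]
```

View pics/w1.png

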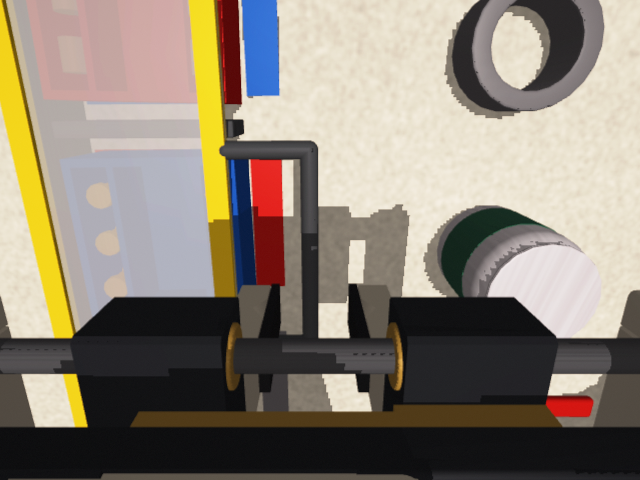

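The wrist view shows the handle bar (column ≈310) between the open fingers (columns 280–350), so I descend and grip.

Call:
play_rows:
  targets:
    - [[0,-0.002,0.04,0],[0,-0.002,0.078,0],[0,-0.002,0.078,0]]

```text
t: 3.12
eef_pos: [0.5514, -0.0474, 0.2267]
ee_rot: [3.14, -0.001, -1.556]
force: [0.8, -0.6, 1.1]
width: 0.0292
```

Call:
play_rows:
  targets:
    - [[0,0,0,0],[0,0,0,0],[0,0,0,0]]
  grip: 255
  newtons: 20

```text
t: 3.5
eef_pos: [0.5501, -0.0483, 0.228]
ee_rot: [3.139, 0.0, -1.558]
force: [-10.5, 3.4, 10.1]
width: 0.0091
```

Run:
```python
from h import *
to(.550,-.050,.223,-89.3)
a=0.012
for dth in (np.linspace(0,.8,6),np.linspace(.8,1.6,6)-.0,):
    print([( round((-.158*np.sin(0)*0+.158*(np.cos(dth[0])-np.cos(t))),4), round(.158*(np.sin(t)-np.sin(dth[0])),4)) for t in dth[1:]])
```

```text
t 3.5 pos [ 0.5501 -0.0483  0.228 ] rot [ 3.1388e+00  1.0000e-04 -1.5583e+00] w 0.0091 F [-10.5   3.4  10.1] shift [0.0017 0.0001 0.005 ] turn 0.02
[(np.float64(0.002), np.float64(0.0252)), (np.float64(0.008), np.float64(0.0497)), (np.float64(0.0179), np.float64(0.073)), (np.float64(0.0313), np.float64(0.0944)), (np.float64(0.0479), np.float64(0.1133))]
[(np.float64(0.0195), np.float64(0.0161)), (np.float64(0.0412), np.float64(0.0289)), (np.float64(0.0648), np.float64(0.038)), (np.float64(0.0895), np.float64(0.0433)), (np.float64(0.1147), np.float64(0.0446))]
```

Call:
play_rows:
  targets:
    - [[0,-0.002,-0.025,0],[0,-0.008,-0.05,0],[0,-0.018,-0.073,0],[0,-0.031,-0.094,0],[0,-0.048,-0.113,0]]

```text
t: 4.12
eef_pos: [0.5971, -0.0478, 0.3417]
ee_rot: [3.136, 0.001, -1.558]
force: [-9.8, 4.1, 6.3]
width: 0.009
```

Call:
play_rows:
  targets:
    - [[0,-0.0195,-0.016,0],[0,-0.041,-0.029,0],[0,-0.065,-0.038,0],[0,-0.0895,-0.0433,0],[0,-0.115,-0.0446,0]]

```text
t: 4.75
eef_pos: [0.715, -0.0464, 0.3868]
ee_rot: [-3.139, 0.0, -1.558]
force: [-0.4, 0.5, -1.0]
width: 0.0096
```

Run:
```python
from h import *
to(.708,-.050,.379,-89.3)
t0=1.6
print([( round(.158*(np.cos(t0)-np.cos(t)),4), round(.158*(np.sin(t)-np.sin(t0)),4)) for t in (1.66,1.73,1.79,1.85)])
```

```text
t 4.75 pos [ 0.715  -0.0464  0.3868] rot [-3.1395e+00  1.0000e-04 -1.5577e+00] w 0.0096 F [-0.4  0.5 -1. ] shift [0.0035 0.0071 0.0078] turn 0.05
[(np.float64(0.0095), np.float64(-0.0006)), (np.float64(0.0204), np.float64(-0.0019)), (np.float64(0.0297), np.float64(-0.0037)), (np.float64(0.0389), np.float64(-0.0061))]
```

Call:
play_rows:
  targets:
    - [[0,-0.0095,0.0006,0],[0,-0.0204,0.002,0],[0,-0.0297,0.0037,0],[0,-0.037,0.0055,0],[0,-0.037,0.0055,0]]

```text
t: 5.38
eef_pos: [0.7523, -0.0458, 0.3793]
ee_rot: [-3.14, -0.0, -1.558]
force: [1.5, -0.9, 4.9]
width: 0.0093
```

Call:
play_rows:
  targets:
    - [[0,0,0,0],[0,0,0,0],[0,0,0,0],[0,0,-0.03,0],[0,0,-0.06,0]]
  grip: 150

```text
t: 6.0
eef_pos: [0.7515, -0.0457, 0.4388]
ee_rot: [3.14, -0.0, -1.558]
force: [1.0, 0.1, -0.1]
width: 0.0362
```

Run:
```python
from h import *
to(.52,-.050,.379,0.7)
```

```text
t 6.0 pos [ 0.7515 -0.0457  0.4388] rot [ 3.1400e+00 -2.0000e-04 -1.5578e+00] w 0.0362 F [ 1.   0.1 -0.1] shift [0.0012 0.2315 0.0602] turn -89.96
```

Call:
play_rows:
  targets:
    - [[0,0.046,0,-10],[0,0.092,0,-20],[0,0.138,0,-30],[0,0.184,0,-40],[0,0.23,0,-50]]

```text
t: 6.62
eef_pos: [0.52, -0.0489, 0.4386]
ee_rot: [3.142, 0.0, -0.679]
force: [0.1, 1.5, 1.3]
width: 0.036
```

Call:
play_rows:
  targets:
    - [[0,0,0,-10],[0,0,0,-20],[0,0,0,-30],[0,0,0,-40]]

```text
t: 7.12
eef_pos: [0.5214, -0.0487, 0.4388]
ee_rot: [-3.141, 0.0, 0.019]
force: [0.1, 0.8, 0.2]
width: 0.0358
```

Run:
```python
from h import *
to(.52,-.050,.379,0.7); print(arm.get_state()['q'].round(2))
p,d=save("top","top1.png"); h=cv2.cvtColor(p,cv2.COLOR_RGB2HSV)
q,e=save("scene","scene1.png")
for b in ("bin_red","bin_blue"):
  for c,D in (("top",d),("scene",e)):
    f=finder.masks_of(c,b)
    if not f: print(c,b,'none'); continue
    w=world(c,D,f[0]['mask']); t=w[(w[:,2]>.045)&(w[:,2]<.062)]
    r=cv2.minAreaRect((t[:,:2]*1000).astype(np.float32)); print(c,b,f[0]['score'],len(t),np.round(r[0],1),np.round(r[1],1),r[2])
for b in ("bay_red","bay_blue"):
  print(b,[(np.round(r['xyz'],3),round(r['score'],2)) for r in finder.find_in("top",b)[:2]])
```

```text
t 7.12 pos [ 0.5214 -0.0487  0.4388] rot [-3.1414  0.      0.0187] w 0.0358 F [0.1 0.8 0.2] shift [-0.0014  0.0012  0.0598] turn 0.37
[ 0.28  0.09 -0.26 -0.   -1.22  1.31]
top bin_red 0.97 317 [ 646.1 -191.3] [105.7 100.9] 88.91588592529297
scene bin_red 0.5 133 [712.9  90.1] [10.3 84.3] 1.551692247390747
top bin_blue none
scene bin_blue 0.7 598 [711.1 -49.5] [  9.5 427.8] 0.7478817105293274
bay_red [(array([ 0.579, -0.061,  0.003]), 0.39)]
bay_blue [(array([ 0.579, -0.227,  0.   ]), 0.46)]
```

View pics/top1.png

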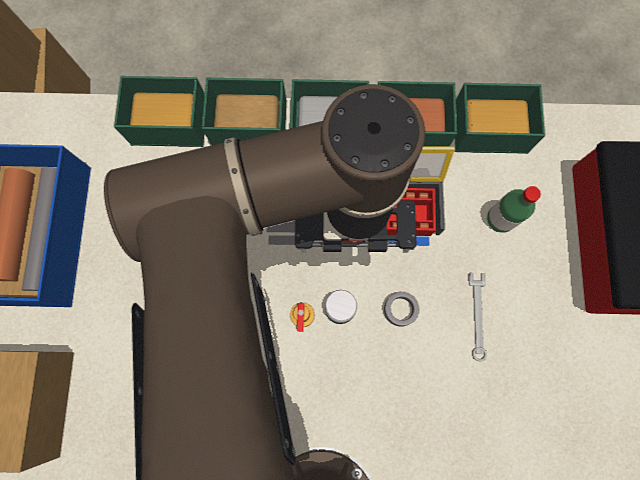

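View pics/scene1.png

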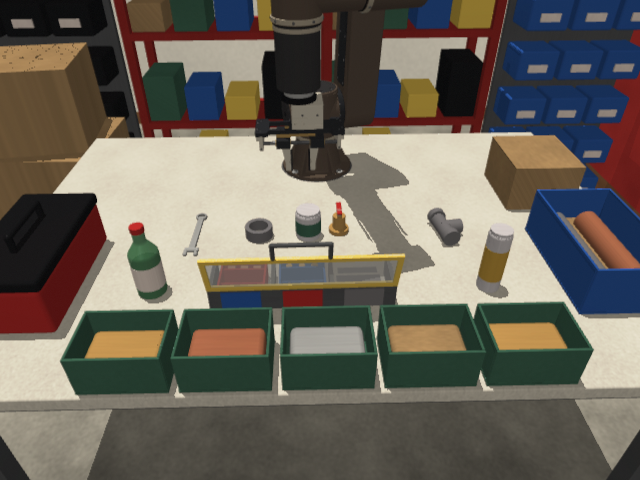

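The lid stands open on its stop, and the arm hides the blue bin from the top camera. I measure it with the wrist camera instead.

```bash
cat >> h.py <<'E'
def bins(c,f=None,names=("bin_red","bin_blue")):
    P=cams.camera_params(c); p,d=cams.grab_frame(c)
    if f: cv2.imwrite('pics/'+f,p[:,:,::-1])
    for b in names:
        m=finder.masks_of(c,b)
        for k in m[:1]:
            w=world(c,d,k['mask'],P); t=w[(w[:,2]>.046)&(w[:,2]<.058)]
            if len(t)<20: continue
            r=cv2.minAreaRect((t[:,:2]*1000).astype(np.float32)); print(c,b,round(k['score'],2),len(t),np.round(r[0],1),np.round(r[1],1),round(r[2],1))
E
python3 - <<'E'
from h import *
print(cams.camera_params("wrist")); bins("wrist","w2.png")
E
```

```text
{'intrinsics': array([[394.00072451,   0.        , 313.80039767],
       [  0.        , 394.00072451, 234.79455295],
       [  0.        ,   0.        ,   1.        ]]), 'position': array([ 0.60520007, -0.04819146,  0.41910861]), 'attitude': array([ 2.83546345e+00, -6.80817275e-04, -1.55931765e+00])}
wrist bin_red 0.6 3442 [ 646.1 -191.1] [111.2  96.3] 89.7
wrist bin_blue 0.9 3141 [643.4 -50.4] [ 98.4 110.4] 1.5
```

View pics/w2.png

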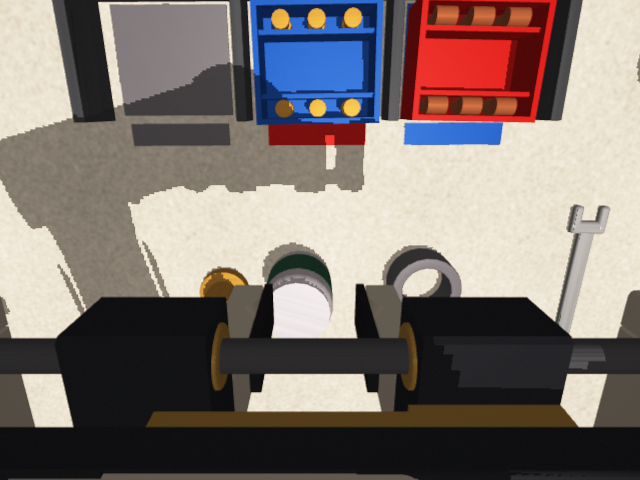

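The wrist view shows the blue bin in the middle (columns 250–385), the red bin at the right and the grey bay empty. I enter the blue bin's middle compartment.

Call:
play_rows:
  targets:
    - [[0.05,0,0.02,0],[0.1,0.001,0.06,0],[0.122,0.001,0.11,0],[0.122,0.001,0.16,0],[0.122,0.001,0.17,0]]

```text
t: 8.3
eef_pos: [0.6425, -0.0484, 0.2648]
ee_rot: [3.141, 0.007, 0.012]
force: [-0.6, -0.8, 0.3]
width: 0.0357
```

Run:
```python
from h import *
to(.645,-.050,.192,1); bins("wrist",None)
```

```text
t 8.3 pos [ 0.6425 -0.0484  0.2648] rot [3.1406 0.0071 0.0119] w 0.0357 F [-0.6 -0.8  0.3] shift [0.003  0.0015 0.0728] turn -0.32
wrist bin_red 0.62 4043 [ 650.2 -179.6] [96.3 88.5] 0.0
wrist bin_blue 0.8 5740 [646.7 -50.3] [ 95.1 110.7] 1.6
```

Call:
play_rows:
  targets:
    - [[0.003,0.0015,0.03,0],[0.003,0.0015,0.06,0],[0.003,0.0015,0.072,0],[0.003,0.0015,0.072,0]]

```text
t: 8.95
eef_pos: [0.6471, -0.0495, 0.198]
ee_rot: [-3.142, -0.001, 0.013]
force: [0.4, 0.2, 0.3]
width: 0.0362
```

Call:
play_rows:
  targets:
    - [[0,0,0,0],[0,0,0,0],[0,0,0,0],[0,0,0,0]]
  grip: 0
  newtons: 30

```text
t: 9.45
eef_pos: [0.6469, -0.0496, 0.1973]
ee_rot: [-3.142, -0.001, 0.013]
force: [-2.2, -0.4, 3.2]
width: 0.0646
```

Call:
play_rows:
  targets:
    - [[-0.02,0,0,0],[-0.045,0,0,0],[-0.07,0,0,0],[-0.095,0,0,0],[-0.118,0,0,0]]

```text
t: 10.07
eef_pos: [0.5288, -0.051, 0.1973]
ee_rot: [-3.141, -0.002, 0.013]
force: [2.6, -0.2, 1.1]
width: 0.0645
```

Call:
play_rows:
  targets:
    - [[0,0,0,0],[0,-0.025,0,0],[0,-0.06,0,0],[0,-0.095,0,0],[0,-0.12,0,0]]

```text
t: 10.7
eef_pos: [0.528, 0.0698, 0.1973]
ee_rot: [3.141, -0.0, 0.014]
force: [-0.5, -6.1, 6.7]
width: 0.0646
```

Call:
play_rows:
  targets:
    - [[0,-0.02,0,0],[0,-0.025,0,0],[0,-0.025,0,0]]

```text
t: 11.08
eef_pos: [0.5277, 0.0946, 0.1972]
ee_rot: [-3.141, -0.001, 0.014]
force: [-2.4, 3.2, 6.3]
width: 0.0643
```

Run:
```python
from h import *
to(.528,.09,.197,.7); bins("wrist","w3.png"); bins("top")
```

```text
t 11.07 pos [0.5277 0.0946 0.1972] rot [-3.1412e+00 -1.0000e-03  1.4100e-02] w 0.0643 F [-2.4  3.2  6.3] shift [0.0002 0.0046 0.0002] turn 0.11
wrist bin_blue 0.86 9551 [536.4  94.4] [ 77.8 111.2] 1.8
top bin_red 0.68 635 [ 646.5 -191.3] [111. 102.] 89.4
top bin_blue 0.75 179 [486.3  92.9] [ 25.4 106.9] 1.5
```

View pics/w3.png

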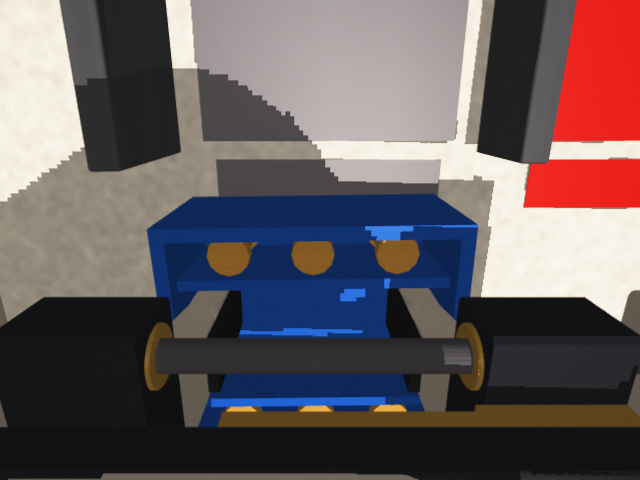

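Call:
play_rows:
  targets:
    - [[0,0,0,0],[0,0,0,0],[0,0,0,0],[0,0,-0.035,0],[0,0,-0.075,0]]
  grip: 150

```text
t: 12.0
eef_pos: [0.5271, 0.0937, 0.2718]
ee_rot: [3.14, 0.002, 0.013]
force: [1.0, 0.3, 1.2]
width: 0.043
```

Call:
play_rows:
  targets:
    - [[0.02,0.055,0,0],[0.045,0.115,0,0],[0.07,0.175,0,0],[0.095,0.235,0,0],[0.115,0.287,0,0]]

```text
t: 12.62
eef_pos: [0.6463, -0.1933, 0.2714]
ee_rot: [3.142, 0.0, 0.013]
force: [0.8, 0.9, 0.3]
width: 0.0366
```

Run:
```python
from h import *
to(.646,-.191,.197,.0); bins("wrist"); bins("top")
```

```text
t 12.62 pos [ 0.6463 -0.1933  0.2714] rot [3.1416e+00 3.0000e-04 1.3100e-02] w 0.0366 F [0.8 0.9 0.3] shift [-0.0003 -0.0023  0.0744] turn 0.75
wrist bin_red 0.86 5708 [ 653.4 -191.1] [110.5 103.4] 89.3
top bin_red 0.86 320 [ 621.9 -190.5] [110.8  53.8] 88.0
top bin_blue 0.72 158 [523.2 143.8] [ 22.2 101.3] 83.4
```

Call:
play_rows:
  targets:
    - [[0.001,-0.002,0.03,1],[0.001,-0.002,0.06,1],[0.001,-0.002,0.074,1],[0.001,-0.002,0.074,1]]

```text
t: 13.42
eef_pos: [0.6461, -0.1881, 0.1972]
ee_rot: [3.142, 0.002, -0.003]
force: [0.1, 0.1, -0.0]
width: 0.0358
```

Call:
play_rows:
  targets:
    - [[0,0,0,0],[0,0,0,0],[0,0,0,0],[0,0,0,0]]
  grip: 0
  newtons: 30

```text
t: 13.92
eef_pos: [0.6465, -0.1894, 0.1986]
ee_rot: [3.141, -0.001, -0.005]
force: [-0.5, -1.9, 4.0]
width: 0.0647
```

Call:
play_rows:
  targets:
    - [[-0.02,0,0,0],[-0.045,0,0,0],[-0.07,0,0,0],[-0.095,0,0,0],[-0.118,0,0,0]]

```text
t: 14.55
eef_pos: [0.5287, -0.1884, 0.1986]
ee_rot: [3.141, -0.004, -0.004]
force: [4.8, 2.0, 0.4]
width: 0.0649
```

Run:
```python
from h import *
to(.53,-.051,.197,.7); bins("wrist"); bins("top")
```

```text
t 14.55 pos [ 0.5287 -0.1884  0.1986] rot [ 3.1415 -0.0038 -0.0042] w 0.0649 F [4.8 2.  0.4] shift [ 0.0007 -0.1374  0.0016] turn -0.94
wrist bin_red 0.77 10219 [ 537.6 -189. ] [111.3  86.7] 89.9
top bin_red 0.71 216 [ 489.1 -187.8] [108.8  26. ] 89.8
top bin_blue 0.76 196 [523.1 121.9] [100.1  53.6] 2.2
```

Call:
play_rows:
  targets:
    - [[0,-0.025,0,-0.5],[0,-0.06,0,-1],[0,-0.095,0,-1],[0,-0.12,0,-1],[0,-0.137,0,-1]]

```text
t: 15.48
eef_pos: [0.5297, -0.0509, 0.1985]
ee_rot: [3.141, -0.001, 0.014]
force: [0.0, -7.9, 5.4]
width: 0.0649
```

Run:
```python
from h import *
to(.654,-.050,.197,.7); bins("wrist","w4.png");
```

```text
t 15.47 pos [ 0.5297 -0.0509  0.1985] rot [ 3.1406e+00 -6.0000e-04  1.4100e-02] w 0.0649 F [ 0.  -7.9  5.4] shift [0.1243 0.0009 0.0016] turn 0.11
wrist bin_red 0.91 10163 [537.7 -51.5] [ 87.4 110.9] 1.0
wrist bin_blue 0.65 2657 [563.2  48.9] [25.2 29.4] 79.9
```

View pics/w4.png

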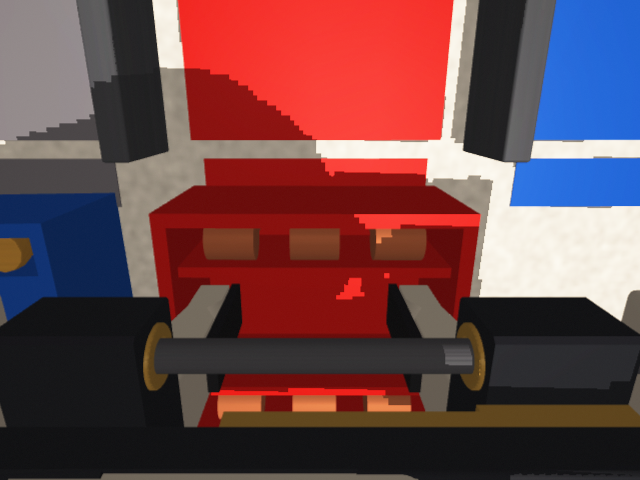

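The red bin sits squarely in front of the red bay, with its rim at columns 152–478 and the bay mark at 180–460. I push it in.

Call:
play_rows:
  targets:
    - [[0.02,0,0,0],[0.045,0,0,0],[0.07,0,0,0],[0.095,0,0,0],[0.112,0,0,0]]

```text
t: 16.25
eef_pos: [0.6404, -0.0504, 0.1984]
ee_rot: [3.141, 0.004, 0.013]
force: [-13.0, 0.0, 18.0]
width: 0.065
```

Call:
play_rows:
  targets:
    - [[0.006,0,0,0],[0.011,0,0,0],[0.015,0,0,0]]

```text
t: 16.62
eef_pos: [0.6534, -0.0503, 0.1984]
ee_rot: [3.141, 0.008, 0.013]
force: [-25.1, 4.0, 27.7]
width: 0.0644
```

Run:
```python
from h import *
to(.654,-.050,.197,.7); bins("wrist");
```

```text
t 16.62 pos [ 0.6534 -0.0503  0.1984] rot [3.1406 0.0082 0.0126] w 0.0644 F [-25.1   4.   27.7] shift [ 0.0006 -0.0003  0.0014] turn 0.02
wrist bin_red 0.68 7471 [660.7 -50.9] [ 85.6 110.7] 0.9
```

Call:
play_rows:
  targets:
    - [[0.003,0,0,0],[0.003,0,0,0]]

```text
t: 17.02
eef_pos: [0.6543, -0.0504, 0.1983]
ee_rot: [3.14, 0.013, 0.012]
force: [-25.5, 3.3, 26.7]
width: 0.065
```

Run:
```python
from h import *
to(.654,-.050,.197,.7); bins("wrist");
```

```text
t 17.02 pos [ 0.6543 -0.0504  0.1983] rot [3.1402 0.0128 0.0125] w 0.065 F [-25.5   3.3  26.7] shift [-0.0003 -0.0004  0.0013] turn 0.02
wrist bin_red 0.7 7179 [660.7 -51. ] [ 86. 111.] 1.3
```

Call:
play_rows:
  targets:
    - [[-0.002,0,0,0],[-0.002,0,0,0],[-0.002,0,0,0],[-0.002,0,-0.035,0],[-0.002,0,-0.075,0]]
  grip: 150

```text
t: 17.8
eef_pos: [0.657, -0.0497, 0.2727]
ee_rot: [3.141, 0.003, 0.013]
force: [0.9, -0.2, 0.2]
width: 0.0431
```

Call:
play_rows:
  targets:
    - [[-0.05,-0.04,0,0],[-0.1,-0.09,0,0],[-0.126,-0.146,0,0],[-0.126,-0.146,0,0]]

```text
t: 18.3
eef_pos: [0.5278, 0.0973, 0.2733]
ee_rot: [-3.141, -0.0, 0.017]
force: [0.8, -0.0, -0.0]
width: 0.0357
```

Run:
```python
from h import *
to(.527,.094,.1975,1.7); bins("wrist"); bins("top")
```

```text
t 18.3 pos [0.5278 0.0973 0.2733] rot [-3.141e+00 -4.000e-04  1.670e-02] w 0.0357 F [ 0.8 -0.  -0. ] shift [-0.0009  0.0033  0.0758] turn -0.74
wrist bin_red 0.56 3845 [632.6 -29.1] [59.6 67.9] 0.9
wrist bin_blue 0.8 5102 [536.3  94.5] [ 77.9 110.5] 1.6
top bin_red 0.98 591 [652.3 -51.3] [101.8 110.4] 0.8
```

Call:
play_rows:
  targets:
    - [[-0.001,0.003,0.03,-0.7],[-0.001,0.003,0.06,-0.7],[-0.001,0.003,0.075,-0.7],[-0.001,0.003,0.075,-0.7]]

```text
t: 19.1
eef_pos: [0.5281, 0.0908, 0.1968]
ee_rot: [3.14, 0.002, 0.024]
force: [0.2, -0.3, -0.0]
width: 0.0356
```

Call:
play_rows:
  targets:
    - [[0,0,0,0],[0,0,0,0],[0,0,0,0],[0,0,0,0]]
  grip: 0
  newtons: 30

```text
t: 19.6
eef_pos: [0.5284, 0.092, 0.1985]
ee_rot: [-3.141, -0.002, 0.026]
force: [-1.0, 2.8, 3.8]
width: 0.065
```

Call:
play_rows:
  targets:
    - [[0,0.02,0,0],[0,0.055,0,0.5],[0.001,0.09,0,1],[0.003,0.125,0,1],[0.004,0.16,0,1]]

```text
t: 20.23
eef_pos: [0.5367, -0.0689, 0.1985]
ee_rot: [-3.141, -0.002, 0.009]
force: [0.5, 5.0, 4.1]
width: 0.0649
```

Run:
```python
from h import *
to(.5295,-.191,.1975,.7); bins("wrist")
```

```text
t 20.23 pos [ 0.5367 -0.0689  0.1985] rot [-3.141e+00 -2.100e-03  8.600e-03] w 0.0649 F [0.5 5.  4.1] shift [-0.0082  0.1221  0.0009] turn -0.21
wrist bin_red 0.64 14306 [627.4 -51. ] [ 49.1 111.6] 0.9
wrist bin_blue 0.62 9505 [545.3 -69. ] [ 77.6 111. ] 0.5
```

Call:
play_rows:
  targets:
    - [[-0.002,0.03,0,0],[-0.004,0.065,0,0],[-0.006,0.1,0,0],[-0.006,0.122,0,0],[-0.006,0.122,0,0]]

```text
t: 21.0
eef_pos: [0.5312, -0.1922, 0.1985]
ee_rot: [3.141, -0.001, 0.007]
force: [0.2, -5.2, 4.5]
width: 0.0649
```

Run:
```python
from h import *
to(.654,-.189,.1975,.7); bins("wrist","w5.png")
```

```text
t 21.0 pos [ 0.5312 -0.1922  0.1985] rot [ 3.1406e+00 -1.2000e-03  6.6000e-03] w 0.0649 F [ 0.2 -5.2  4.5] shift [ 0.1228 -0.0024  0.0012] turn -0.32
wrist bin_red 0.93 4740 [624.6 -99.3] [41.6 16.6] 0.6
wrist bin_blue 0.82 9528 [ 539.8 -192.6] [ 77.7 110.9] 0.3
```

View pics/w5.png

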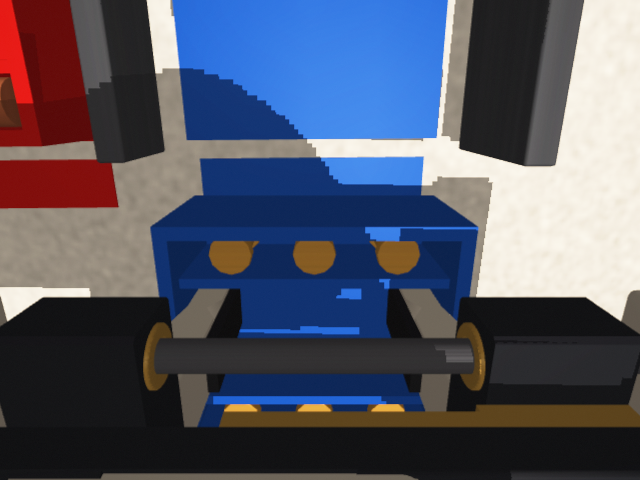

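Call:
play_rows:
  targets:
    - [[0.02,-0.001,0,-0.4],[0.045,-0.001,0,-0.4],[0.07,-0.001,0,-0.4],[0.095,-0.001,0,-0.4],[0.112,-0.001,0,-0.4]]

```text
t: 21.78
eef_pos: [0.6421, -0.1888, 0.1985]
ee_rot: [3.141, 0.004, 0.015]
force: [-9.9, -0.2, 15.1]
width: 0.0652
```

Call:
play_rows:
  targets:
    - [[0.006,0,0,0],[0.01,0,0,0],[0.013,0,0,0],[0.015,0,0,0]]

```text
t: 22.28
eef_pos: [0.6563, -0.1886, 0.1985]
ee_rot: [3.141, 0.004, 0.015]
force: [-8.5, -0.8, 11.8]
width: 0.0653
```

Run:
```python
from h import *
to(.655,-.189,.1975,.7); bins("wrist")
```

```text
t 22.27 pos [ 0.6563 -0.1886  0.1985] rot [3.1413 0.0042 0.0146] w 0.0653 F [-8.5 -0.8 11.8] shift [-0.0013  0.0004  0.001 ] turn 0.14
wrist bin_red 0.95 2500 [689.7 -92.8] [32.7 29.1] 80.4
wrist bin_blue 0.74 9201 [ 665.2 -189. ] [ 80.6 111. ] 1.0
```

Call:
play_rows:
  targets:
    - [[0.002,0,0,0],[0.004,0,0,0],[0.004,0,0,0]]

```text
t: 22.8
eef_pos: [0.6596, -0.1886, 0.1984]
ee_rot: [3.141, 0.006, 0.015]
force: [-10.7, 0.7, 14.6]
width: 0.065
```

Run:
```python
from h import *
to(.655,-.189,.1975,.7); bins("wrist")
```

```text
t 22.8 pos [ 0.6596 -0.1886  0.1984] rot [3.1414 0.006  0.0146] w 0.065 F [-10.7   0.7  14.6] shift [-0.0046  0.0004  0.001 ] turn 0.13
wrist bin_red 0.59 2293 [690.9 -91.4] [32.4 28.1] 84.7
wrist bin_blue 0.78 6533 [ 666.7 -188.9] [ 77.5 110.6] 0.8
```

Call:
play_rows:
  targets:
    - [[-0.002,0,0,0],[-0.002,0,0,0],[-0.002,0,0,0],[-0.002,0,-0.035,0],[-0.002,0,-0.08,0]]
  grip: 150

```text
t: 23.58
eef_pos: [0.6593, -0.1881, 0.277]
ee_rot: [-3.141, 0.004, 0.015]
force: [0.9, 0.5, -0.1]
width: 0.0432
```

Call:
play_rows:
  targets:
    - [[-0.05,-0.02,-0.02,0],[-0.1,-0.07,-0.06,0],[-0.12,-0.12,-0.1,0],[-0.13,-0.18,-0.15,0],[-0.13,-0.235,-0.17,0]]

```text
t: 24.2
eef_pos: [0.5281, 0.0173, 0.4349]
ee_rot: [-3.141, -0.002, 0.014]
force: [0.8, 0.5, -0.7]
width: 0.0364
```

Call:
play_rows:
  targets:
    - [[-0.02,-0.06,0,0],[-0.03,-0.12,0,0],[-0.04,-0.18,0,0],[-0.05,-0.24,0,0],[-0.05,-0.24,0,0]]

```text
t: 24.82
eef_pos: [0.4747, 0.2589, 0.4322]
ee_rot: [3.141, 0.001, 0.019]
force: [-0.0, -0.9, -0.3]
width: 0.036
```

Run:
```python
from h import *
to(.655,-.189,.1975,.7); bins("top","top2.png"); save("scene","scene2.png")
for q in "lid_handle tin tape valve spray thinner tee wrench".split():
    print(q,[(np.round(r['xyz'],3).tolist(),round(r['score'],2)) for r in finder.find_in("top",q)[:2]])
a,b=[cv2.imread('pics/scene%d.png'%i) for i in (1,2)]
cv2.imwrite('pics/fin.png',np.hstack([cv2.imread('pics/top2.png')[150:400,130:530],b[150:400,130:530]]))
```

```text
t 24.82 pos [0.4747 0.2589 0.4322] rot [3.1413e+00 7.0000e-04 1.9300e-02] w 0.036 F [-0.  -0.9 -0.3] shift [0.1717 0.4513 0.2347] turn 0.4
top bin_red 0.78 569 [652.7 -51. ] [102.7 109.4] 1.3
top bin_blue 0.72 606 [652.3 -50.4] [115.  430.5] 0.9
lid_handle [([0.726, -0.049, 0.125], 0.79)]
tin [([0.416, -0.034, 0.084], 0.56), ([0.418, 0.34, 0.038], 0.37)]
tape [([0.419, -0.172, 0.034], 0.78)]
valve [([0.721, -0.05, 0.108], 0.52)]
spray [([0.644, 0.376, 0.128], 0.68)]
thinner [([0.625, -0.399, 0.12], 0.84)]
tee [([0.419, 0.341, 0.038], 0.57), ([0.715, -0.041, 0.113], 0.18)]
wrench []
```

View pics/fin.png

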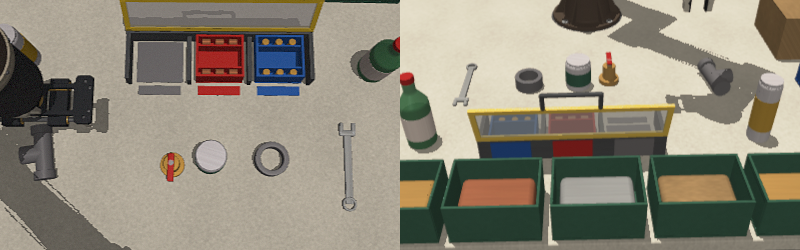

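Both bins stand in their own bays, the lid is open and the bystanders are in place. The blue mask took in the rack, so I measure that bin by colour and hand in if it is good.

Run:
```python
from h import *
p,d=cams.grab_frame("top"); h=cv2.cvtColor(p,cv2.COLOR_RGB2HSV); ok=True
for n,lo,hi,bx,by in (("blue",(100,120,40),(125,255,255),.6517,-.190),("red",(0,150,60),(6,255,255),.650,-.050)):
    m=cv2.inRange(h,lo,hi)>0; w=world("top",d,m); t=w[(w[:,2]>.046)&(w[:,2]<.058)&(abs(w[:,0]-.65)<.08)&(abs(w[:,1]-by)<.075)]
    r=cv2.minAreaRect((t[:,:2]*1000).astype(np.float32)); print(n,len(t),r); c=np.array(r[0])/1000-[bx,by]; print(c)
    ok&=abs(c[0])<.01 and abs(c[1])<.012
print(ok)
if ok: job_done(); print("handed in")
```

```text
blue 526 ((653.9833984375, -189.13233947753906), (101.1984634399414, 111.3900375366211), 1.3736647367477417)
[0.0022834  0.00086766]
red 509 ((652.3833618164062, -50.15955352783203), (102.73614501953125, 108.82341003417969), 0.6393023729324341)
[ 0.00238336 -0.00015955]
True
the job is handed in; nothing more can be done
handed in
```

I opened the lid by its handle until it rested on its stop. Then I slid the blue bin out and parked it in front of the spare bay. The red bin went into the middle (red) bay and the blue bin into the right (blue) bay, each pushed back to the rear wall. I handed the job in at about 25 s; no verdict was reported.

- **Bins:** In the last top-camera check, each bin stood about +2 mm in x (rear wall: +2) and within 1 mm in y of its bay centre. Each was turned about 1° or less relative to the rack.
- **Lid and bystanders:** The last pictures show the lid open and the gripper clear of everything. The tin, tape, spray, thinner and tee measured within about 8 mm of where they started.
- **Checks that failed:** In the last look the finder missed the wrench and gave a false position for the valve; both appear in their original places in the picture. It also took the whole rack for the blue bin, so I measured the bins again by colour.

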